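# Slow the pottery wheel and open the push-and-turn bottle

### The job

The thrown cylinder on the wheel is about to be brushed with crackle solution: bring the wheel's speed lever back to slow, at the second mark after the broad stop mark (30 degrees from the stop), and leave it there. Then open the square bottle in the wooden tray: press its safety cap down, twist it counter-clockwise until it comes free, and lift it straight up. Finish while still holding the cap level and still, about 10 cm above the bottle's open mouth so that drips fall back in, with the bottle still standing in its compartment and the pot and everything else left alone.

Things in the scene. Friction and masses are not known exactly. Their poses are not given: they have to be found in the camera images.
- speed_lever (a joint): angle of the wheel's speed lever in rad: 0 at the stop (leaning 37.5 degrees to the wheel's -x side, towards the robot), growing as it swings over to +x, 1.309 at full speed. White marks every 15 degrees on the grey quadrant, the broad one at the stop; the second after it is 30 degrees = 0.524 rad. It starts well on the fast side; friction (0.2 N m, 1.5 N at the grip) keeps it where it is left
- lever_grip (a point): centre of the lever's black round grip: 42 mm long along the lever, 26 mm thick, 135 mm from the hinge. The bare steel stem below it is 10 mm thick. The splash pan's rim (210 mm above the bench) is 69 mm from the lever's plane
- lever_pivot (a point): point on the lever's hinge axis in the lever's plane, fixed to the wheel, 105 mm above the bench inside the grey quadrant (half drum, 58 mm radius). Its y axis is the hinge axis (level, towards the wheel's middle), x level, z up. At lever angle q the grip's centre lies at 135 mm * (sin(q - 0.6545), 0, cos(q - 0.6545)) in this frame
- wheel: white table-top pottery wheel, fixed to the bench: housing 420 x 340 x 130 mm, white splash pan of 166 mm radius with its rim 210 mm above the bench, aluminium wheel head; the lever stands on its -y side, 235 mm from the middle. Origin under the middle of the housing on the bench, z up
- pot: the clay cylinder on the middle of the wheel head, 102 mm across and 110 mm tall, its rim 294 mm above the bench; not to be touched. Origin at the centre of its foot
- tray: plywood bottle tray screwed to the bench, 88 x 252 x 52 mm, three compartments in a row along its y axis, each 76 mm square inside with a 6 mm floor, 82 mm apart. Origin under its middle, z up. The three bottles stand in them in any order
- bottle: the bottle to open: off-white plastic, square, 72 mm wide, shoulder 104 mm up, round neck of 33 mm to 156 mm; 0.4 to 0.85 kg; it stands loose in its compartment, which keeps it from turning more than about 4 degrees. Origin at the centre of its base (6 mm above the bench), z up
- bottle_mouth (a point): centre of the top of the bottle's neck, 156 mm above its base. A spring liner between it and the cap pushes the cap up into its locked seat: 2.5 N at rest, 8 N pressed down by 3 mm, 11 N at the bottom of its 4.8 mm travel, and some newtons more if the lugs rub. Unpressed, the cap does not turn, and pulling at it lifts the whole bottle
- cap_center (a point): centre of the black ribbed cap (half-way up), 52 mm across, 30 mm tall, 40 g; z up. Locked, it lies 151 mm above the bottle's base (157 mm above the bench), its underside 16 mm above the shoulder. Its three inner lugs sit under the neck's flanges. Pressed down at least 3 mm and kept down, it turns counter-clockwise seen from above; after 36 to 84 degrees (60 is the middle) it lifts straight off
- lidded_jar: bystander in the tray: squat round off-white jar, 68 mm across, 86 mm tall, with a wide smooth black lid. Origin at its base
- nozzle_bottle: bystander in the tray: round off-white bottle, 54 mm across, with a black pointed nozzle to 128 mm. Origin at its base
- bowl: bystander: empty green plastic bowl, 140 mm across, 75 mm tall, on the bench beyond the tray. Origin at its base
- brush_mug: bystander: white mug, 80 mm across, 95 mm tall, with brushes up to 225 mm, on the bench beside the tray's -y (right) end. Origin at its base
- sieve_ring: bystander: round wooden test sieve, 90 mm across, 40 mm tall, on the bench close behind the tray. Origin at its base
- loop_tool: bystander: trimming tool with a wooden handle and wire loop, 175 mm long, lying in front of the tray. Origin near its middle
- wood_rib: bystander: flat wooden rib, 95 x 50 x 7 mm, lying in front of the tray. Origin under its middle
Things that resemble listed ones, but are neither listed nor needed, are in the scene too. What is shaped like the part that bears cap_center but blue or yellow is not meant. What is shaped like the bottle but yellow is not meant.

How it is judged:
On the way, in this order (a step that is already met when the one before it is completed fails the run):
1. the speed lever rests at the second mark, 30 degrees from the stop (value of joint speed_lever between 0.424 and 0.624 rad and velocity of joint speed_lever between -0.05 and 0.05 rad/s), for 0.2 s.
2. the cap is pressed down out of its locked seat (z of cap_center in the frame of bottle below 0.1485 m), for 0.1 s.
3. the pressed cap is twisted past its locking teeth, still on the neck (angle between the x axis of cap_center and the x axis of bottle, either way round above 0.6 rad and z of cap_center in the frame of bottle below 0.158 m), for 0.05 s.
At the end, for the whole second after the job is handed in: The gripper holds the cap clear of the bottle, its centre 60 to 160 mm above the mouth, within 25 mm sideways, tilted under 0.2 rad and still; the bottle stands upright in its compartment, within 12 mm of its start; the speed lever is within 0.1 rad of 0.524 rad (z of cap_center in the frame of bottle_mouth between 0.06 and 0.16 m and horizontal distance between cap_center and bottle_mouth below 0.025 m and angle between cap_center's own z axis and vertical below 0.2 rad and linear speed of cap below 0.03 m/s and contact force between the fingers and cap above 1 N and contact force between bottle and cap below 0.05 N and distance of bottle from where it was at the start of the episode below 0.012 m and angle between bottle's own z axis and vertical below 0.08 rad and value of joint speed_lever between 0.424 and 0.624 rad); the arm keeps its last pose, push and grip.
It fails at once if the bottle is lifted out of its compartment or tipped (distance of bottle from where it was at the start of the episode above 0.02 m or angle between bottle's own z axis and vertical above 0.2 rad).
It fails at once if the pot on the wheel is touched (contact force between anything else and pot above 0.5 N).
It fails at once if something else on the bench or in the tray is knocked about (distance of any of lidded_jar, nozzle_bottle, bowl, brush_mug, sieve_ring, loop_tool, wood_rib from where it was at the start of the episode above 0.03 m).
It also fails if it takes over 56 s, if anything falls off the work surface, if the arm or the gripper's body presses on something with over 40 N, if the wrist force passes 120 N, or if a joint passes its speed limit or range.

### The arm

A 7-joint arm with a two-finger parallel gripper is mounted at the origin on the work surface. World frame = base frame: x ahead of the robot, y to its left, z up, the work surface at z = 0. Lengths are in m, angles in rad, forces in N, time in s.
With the tool pointing down it reaches from about 0.4 to 0.85 m from the base axis. Payload 4.5 kg.
Tool frame: the origin (TCP) lies where the fingers leave the gripper's body, on its centre line; the fingertips stand 64 mm ahead of it and the grasp point (between the pads) lies 45 mm ahead of it; x points along the fingers, y is the direction in which the jaws open and shut, and the axes are right-handed (so a half turn about x gives the same grasp; the last joint's range is limited). The gripper opens to 88 mm and grips with 3 to 60 N. Pads are 18 mm wide; open, the fingers measure 123 mm over their backs; the gripper's body (75 mm by 187 mm) begins 45 mm behind the grasp point.
Start: joints at [-1.093, 0.689, -0.195, 1.565, 0.157, 0.902, -0.215], TCP at [0.268, 0.564, 0.303] pointing down, gripper open.
Joint ranges: [-3.01, 3.01], [-0.46, 2.08], [-1.47, 1.51], [0.13, 2.56], [-1, 4.14], [0.04, 2.09], [-2.66, 2.66]. Speed limits (rad/s): [2.57, 2.57, 3.14, 3.14, 3.14, 3.14, 3.14].

### API

Orientations are given as a unit quaternion [x, y, z, w].
In Python, from bench import robot gives the robot as it stands.
- The arm moves only by the tool servo_tool, never from a script. Its argument "series" is a list of rows, each an object with "translation": the shift along the tool's x, y, z in m, a list of three; "turn": the turn, a rotation vector about the tool's x, y, z in degrees, a list of three; "hand": the opening, from -1 (shut) to 1 (fully open). A call has 1 to 20 rows; each row is the pose to reach, as a shift and turn from the pose commanded when the call began, along the tool's axes at that moment; what a row does not reach only later rows make up. A row lasts 1/10 s, in which the tool goes at most 50 mm and 8.59 degrees, less where a joint would pass 70% of its speed; a pose out of reach is approached as far as the arm can. A call with a gripper value outside its range is refused whole. The fingers move at their own pace and stop on an object; "squeeze" is the grip in N (left out, the last holds). Time passes only in rows, so rows that repeat a pose let the fingers close. It gives the time, the measured TCP pose, the force and the opening at its end, in the units of the state.
- robot.get_state(): the state, without advancing time (a new reading comes with each control period).
- robot.camera(name): name is "side" or "top" or "wrist"; returns a dict with "img" (480x640x3 uint8, red, green, blue), "range_z" (480x640 float32, m along the optical axis (not along the pixel's ray), 0 where there is no reading), "fovy" (degrees; the focal length in pixels is half the picture's height over the tangent of half this angle, whatever the lens; pixels are square), "cx", "cy" (the principal point, pixels), "origin" and "attitude" of the camera in the world. Camera axes: x right, y down, z forward; pixel columns grow to the right and rows downward; lengths in m; the calibration is good to about 2 mm. A picture is of the moment at which its call begins.
- robot.finish_job(): hands the job in, once; it reports no verdict.
Trained networks look in the newest picture that a camera, given by its name, has taken for a name from the list of things; names that differ only in an ending like _2 or _b are one class to them, and where a whole thing is asked for, a point or a joint stands for the part that bears it (a point fixed in the world has none). Each returns a list of dicts, best first, with "p" (0 to 1); they miss things now and then, are a little off and sometimes report something else, mostly with a low value. They report only what shows in the picture. A call takes as long as a camera call. They do not tell look-alikes from the thing itself.
- robot.boxes_of(camera, thing): "uv" ([column, row] in pixels, amid what is visible of it).
The state is a dict: "t": time; "q": joint angles; "qd": joint speeds; "joint_efforts": joint torques, N m; "tcp_pos": TCP position; "ee_rot": TCP orientation; "force": force on the tool from outside, world axes, zero at the start; "wrist_torque": the same for the moment, N m; "gripper_width": finger opening in m.
Only numpy, scipy, OpenCV 4.12 (cv2) and the standard library are available. Lean on these libraries where they do the work, as an engineer would, in place of code of your own. Each camera call takes 0.05 s, during which the arm holds its last target.

## Working session

There is one attempt and no reset: what is moved stays moved. The work goes in short steps, Python scripts to look and compute and a tool call to move; the robot and the scene stay as the last step left them, time stands still between calls to the robot, and variables do not carry over. Pictures are saved under pics/ and viewed, and the job is handed in when it is done.

Besides the shell and the picture viewer there is one more tool, called in YAML: its name, and indented under it one key for each argument. servo_tool: Moves the arm, as the interface text tells. Its arguments: {"type":"object","properties":{"series":{"type":"array","items":{"type":"object","properties":{"translation":{"type":"array","items":{"type":"number"}},"turn":{"type":"array","items":{"type":"number"}},"hand":{"type":"number"}}}},"squeeze":{"type":"number"}},"required":["series"]}

```bash
mkdir -p pics; ls; cat > h.py <<'E'
import numpy as np, cv2
from bench import robot
from scipy.spatial.transform import Rotation as R
def save(c,n): cv2.imwrite('pics/'+n,c['img'][:,:,::-1])
def rot(a):
    a=np.array(a,float)
    return a if a.shape==(3,3) else R.from_quat(a).as_matrix()
def world(c,u,v,z=None):
    f=240/np.tan(np.radians(c['fovy'])/2)
    if z is None: z=c['range_z'][int(v),int(u)]
    p=np.array([(u-c['cx'])/f*z,(v-c['cy'])/f*z,z])
    return rot(c['attitude'])@p+np.array(c['origin'])
def cloud(c):
    f=240/np.tan(np.radians(c['fovy'])/2)
    v,u=np.mgrid[0:480,0:640]; z=c['range_z']
    p=np.stack([(u-c['cx'])/f*z,(v-c['cy'])/f*z,z],-1)
    w=p@rot(c['attitude']).T+np.array(c['origin']); w[z==0]=np.nan
    return w
E
python3 - <<'E'
from h import *
s=robot.get_state(); print(s)
for n in ['side','top','wrist']:
    c=robot.camera(n); save(c,n+'1.png'); print(n,c['fovy'],c['origin'],c['attitude'])
    np.savez('pics/'+n+'1.npz',**c)
    for t in ['cap_center','lever_grip','bottle','tray','wheel','pot','nozzle_bottle','lidded_jar']:
        for b in robot.boxes_of(n,t)[:4]:
            print(t,b['uv'],round(b['p'],2),np.round(world(c,*b['uv']),3))
E
```

```text
pics
{'t': 0.0, 'q': array([-1.09319333,  0.68998164, -0.19450043,  1.56632361,  0.15728591,
        0.90250335, -0.2151245 ]), 'qd': array([-4.56600183e-05,  1.99958080e-04, -3.83495158e-04, -1.67184329e-03,
        4.17787273e-04, -2.24027601e-03,  7.58273257e-04]), 'joint_efforts': array([-2.17312436e-04, -5.27557504e+01, -1.26670003e+00, -1.53431386e+01,
       -5.26096125e-02,  6.63566592e-03,  1.56446572e-04]), 'tcp_pos': array([0.26818316, 0.56397427, 0.30191649]), 'ee_rot': array([ 0.1549717 ,  0.6898685 , -0.15624887,  0.68967494]), 'force': array([ 0.18216559,  0.64508557, -0.3251337 ]), 'wrist_torque': array([-0.00265831, -0.04448164, -0.03148442]), 'gripper_width': 0.08827655485759571}
side 43.95632984236991 [ 0.53060821 -1.22550085  1.07016622] [ 8.96632316e-01 -1.07551027e-02  3.73822949e-05 -4.42645248e-01]
cap_center [333.9, 269.9] 0.82 [ 0.567 -0.204  0.168]
cap_center [256.2, 325.4] 0.64 [ 0.381 -0.241  0.031]
cap_center [331.9, 258.0] 0.62 [ 0.565 -0.112  0.126]
lever_grip [332.8, 174.0] 0.61 [0.575 0.121 0.222]
bottle [328.6, 297.4] 0.96 [ 0.554 -0.23   0.107]
bot
[... 449 characters left out ...]
center [311.9, 238.7] 0.81 [ 0.562 -0.001  0.034]
cap_center [404.8, 314.9] 0.62 [ 0.372 -0.226  0.026]
lever_grip [253.1, 221.8] 0.53 [0.574 0.123 0.239]
bottle [388.4, 243.9] 0.6 [ 0.538 -0.178  0.114]
bottle [501.3, 294.3] 0.6 [ 0.418 -0.433  0.119]
tray [371.4, 243.7] 0.87 [ 0.55  -0.15   0.013]
wheel [156.4, 243.5] 0.7 [0.532 0.329 0.228]
wheel [424.7, 235.1] 0.48 [ 0.56  -0.268  0.095]
pot [131.7, 228.8] 0.73 [0.569 0.394 0.193]
nozzle_bottle [357.3, 239.7] 0.67 [ 0.55  -0.107  0.105]
lidded_jar [422.0, 233.1] 0.89 [ 0.565 -0.262  0.092]
wrist 65.71702733724888 [0.2000514  0.59693429 0.38518499] [0.83588022 0.52819093 0.07977975 0.12630835]
wheel [292.6, 412.3] 0.95 [0.395 0.476 0.131]
```

View pics/side1.png

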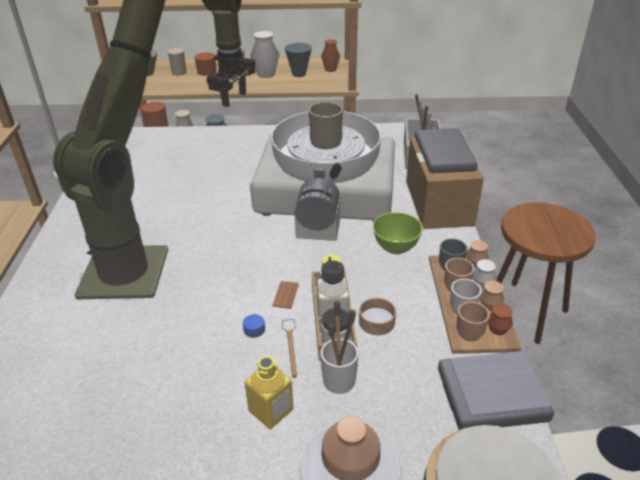

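View pics/top1.png

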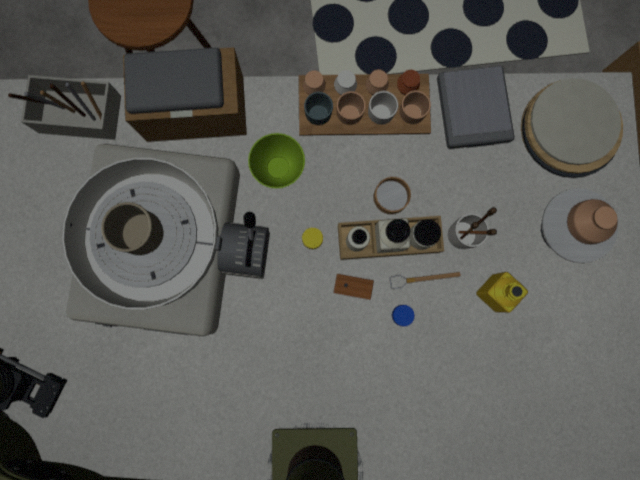

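```bash
python3 - <<'E'
from h import *
a=cv2.imread('pics/top1.png')[190:300,180:480]; cv2.imwrite('pics/t_c.png',cv2.resize(a,None,fx=2.6,fy=2.6,interpolation=cv2.INTER_CUBIC))
a=cv2.imread('pics/side1.png')[150:370,230:430]; cv2.imwrite('pics/s_c.png',cv2.resize(a,None,fx=2.7,fy=2.7,interpolation=cv2.INTER_CUBIC))
E
```

```text
(no output)
```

View pics/t_c.png

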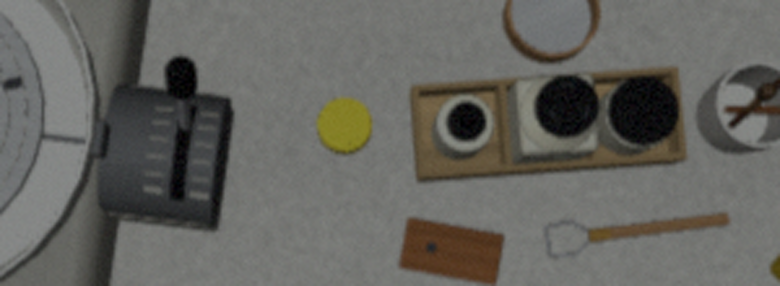

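View pics/s_c.png

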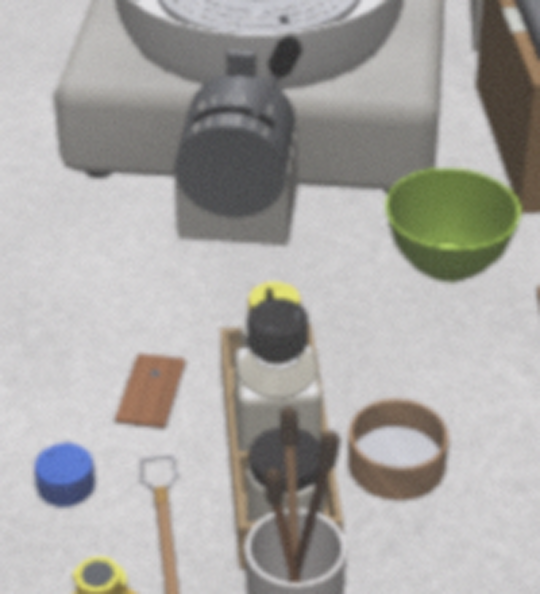

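```bash
python3 - <<'E'
from h import *
for n in ['top','side']:
    c=dict(np.load(f'pics/{n}1.npz')); W=cloud(c)
    X,Y,Z=W[...,0],W[...,1],W[...,2]
    def rep(nm,m):
        p=W[m]; 
        if len(p)<5: print(n,nm,len(p)); return
        (cx,cy),(w,h),a=cv2.minAreaRect(p[:,:2].astype(np.float32)*1000)
        print(n,nm,len(p),'mean',p.mean(0).round(4),'min',p.min(0).round(3),'max',p.max(0).round(3),'rect',np.round([cx,cy,w,h,a],1))
    reg=(X>.48)&(X<.62)&(Y<-.12)&(Y>-.26)
    rep('captop',reg&(Z>.166)&(Z<.185))
    rep('cap',reg&(Z>.145)&(Z<.185))
    rep('shoulder',reg&(Z>.104)&(Z<.118))
    rep('tray',(X>.45)&(X<.65)&(Y<-.0)&(Y>-.32)&(Z>.045)&(Z<.06))
    dark=c['img'].max(-1)<40
    rep('grip',dark&(X>.5)&(X<.7)&(Y<.2)&(Y>.06)&(Z>.17)&(Z<.27))
    rep('lev',(X>.5)&(X<.7)&(Y<.16)&(Y>.06)&(Z>.178)&(Z<.27))
    rep('drum',(X>.4)&(X<.7)&(Y<.16)&(Y>.04)&(Z>.11)&(Z<.17))
    rep('pan',(Y>.1)&(Z>.2)&(Z<.22)&(X>.3)&(X<.8))
    rep('pot',(Y>.1)&(Z>.287)&(Z<.3)&(X>.4)&(X<.8))
    m=reg&(Z>.14)&(Z<.185)&(c['img'].max(-1)<90)
    rep('capdark',m)
    print('grip window',)
    r=(X>.5)&(X<.7)&(Y<.2)&(Y>.06)&(Z>.2)
    vv,uu=np.where(r); print(uu.min(),uu.max(),vv.min(),vv.max())
E
```

```text
top captop 440 mean [ 0.5615 -0.1922  0.1728] min [ 0.536 -0.218  0.166] max [ 0.587 -0.166  0.18 ] rect [ 561.6 -192.    51.6   51.7   89.3]
top cap 479 mean [ 0.5605 -0.191   0.1714] min [ 0.536 -0.218  0.147] max [ 0.587 -0.165  0.18 ] rect [ 561.3 -192.3   52.7   51.4   54.2]
top shoulder 366 mean [ 0.5539 -0.1788  0.1107] min [ 0.524 -0.229  0.104] max [ 0.598 -0.12   0.118] rect [ 560.4 -173.7   71.9  109.2    3.5]
top tray 835 mean [ 0.5568 -0.1875  0.0524] min [ 0.511 -0.32   0.045] max [ 0.635 -0.065  0.06 ] rect [ 576.4 -192.3  117.5  252.5    3.4]
top grip 158 mean [0.5773 0.1311 0.2417] min [0.563 0.121 0.196] max [0.595 0.145 0.255] rect [579.1 131.4  22.   30.9  75. ]
top lev 213 mean [0.5748 0.132  0.2338] min [0.552 0.119 0.179] max [0.595 0.145 0.255] rect [573.5 133.3  25.2  43.2  81.8]
top drum 1105 mean [0.5222 0.1327 0.1515] min [0.467 0.103 0.11 ] max [0.584 0.16  0.17 ] rect [525.2 134.6  57.1 115.4  86.6]
top pan 1663 mean [0.5668 0.3939 0.2089] min [0.395 0.121 0.2  ] max [0.724 0.538 0.22 ] rect [551.1 362.5 357.2 329.6  52.2]
top pot 532 mean [0.5591 0.3746
[... 832 characters left out ...]
]
side grip 0
side lev 174 mean [0.5785 0.1242 0.2234] min [0.559 0.113 0.178] max [0.597 0.14  0.251] rect [577.5 126.2  25.3  38.5  83.9]
side drum 907 mean [0.5315 0.1196 0.1399] min [0.47  0.092 0.11 ] max [0.587 0.16  0.169] rect [529.1 131.6  66.9 114.4  82.5]
side pan 837 mean [0.5693 0.3743 0.2064] min [0.396 0.116 0.2  ] max [0.727 1.361 0.22 ] rect [ 672.   727.  1224.4  331.5   72.9]
side pot 390 mean [0.5661 0.9587 0.2924] min [0.4   0.314 0.287] max [0.732 1.359 0.3  ] rect [ 506.1  847.5 1047.7  328.1   82.8]
side capdark 378 mean [ 0.5621 -0.2071  0.164 ] min [ 0.539 -0.226  0.141] max [ 0.586 -0.169  0.175] rect [ 563.5 -200.9   50.1   48.4   59.5]
grip window
330 341 163 179
```

```bash
python3 - <<'E'
from h import *
s=robot.get_state(); M=R.from_quat(s['ee_rot']).as_matrix(); print(M.round(3))
c=dict(np.load('pics/top1.npz')); W=cloud(c); X,Y,Z=W[...,0],W[...,1],W[...,2]
m=(Z>.122)&(Z<.137)&(Y>.12)&(Y<.6)&(X>.3)&(X<.8)
p=W[m][:,:2].astype(np.float32)*1000; print('housing',len(p),cv2.minAreaRect(p))
# drum side edges: flat face; per height strips use lever slot etc
m=(Z>.155)&(Z<.17)&(X>.45)&(X<.6)&(Y<.165)&(Y>.09); p=W[m]; print('drumtop',cv2.minAreaRect(p[:,:2].astype(np.float32)*1000), p.max(0))
m=(Z>.1)&(Z<.17)&(X>.45)&(X<.6)&(Y<.155)&(Y>.109); p=W[m]
# cylinder axis fit x(y),z : z=zc+sqrt(r2-(x-xc-k y)^2)
from scipy.optimize import least_squares
for n in ['top','side']:
    c=dict(np.load(f'pics/{n}1.npz')); W=cloud(c); X,Y,Z=W[...,0],W[...,1],W[...,2]
    m=(Z>.12)&(Z<.17)&(X>.45)&(X<.6)&(Y<.16)&(Y>.113 if n=='top' else Y>.11); p=W[m]
    f=lambda a: np.hypot((p[:,0]-a[0]-a[1]*(p[:,1]-.13)),p[:,2]-a[2])-.058
    r=least_squares(f,[.525,.1,.105],loss='soft_l1',f_scale=.002); print(n,r.x,np.median(abs(r.fun)))
    m=(Z>.203)&(Z<.215)&(Y>.15)&(Y<.6)&(X>.3)&(X<.8);q=W[m]
    r=least_squares(lambda a:np.hypot(q[:,0]-a[0],q[:,1]-a[1])-.163,[.56,.37],loss='soft_l1',f_scale=.003);print('pan',r.x)
# brush
c=dict(np.load('pics/top1.npz')); W=cloud(c); X,Y,Z=W[...,0],W[...,1],W[...,2]
m=(Y<-.25)&(Y>-.42)&(X>.45)&(X<.65)&(Z>.1); p=W[m]; print('brush',p.min(0),p.max(0)); print(p[p[:,2]>.15][:,:].min(0), p[p[:,2]>.15].max(0))
E
```

```text
[[ 0.     0.429  0.903]
 [ 0.     0.903 -0.429]
 [-1.     0.     0.   ]]
housing 10908 ((552.0317993164062, 324.99853515625), (426.343017578125, 412.02178955078125), 82.30612182617188)
drumtop ((526.6907348632812, 137.27410888671875), (57.564537048339844, 76.01905059814453), 86.53349304199219) [0.56637105 0.16498255 0.16989659]
top [0.52589487 0.11419502 0.10600209] 0.001342232231007448
pan [0.55846648 0.37164917]
side [ 0.5311279  -0.0153727   0.10197165] 0.00211201525819589
pan [0.56181362 0.37104085]
brush [ 0.53389639 -0.41229403  0.10003146] [ 0.60823513 -0.28692984  0.23554446]
[ 0.54558346 -0.40241008  0.1506423 ] [ 0.60016621 -0.3449791   0.23554446]
```

servo_tool:
  series:
    - {"translation": [-0.05,0,0],"turn": [0,0,0],"hand": 1}
    - {"translation": [-0.1,0,0],"turn": [0,0,0],"hand": 1}
    - {"translation": [-0.15,0,0],"turn": [0,0,0],"hand": 1}
    - {"translation": [-0.15,-0.02,0.04],"turn": [8,0,0],"hand": 1}
    - {"translation": [-0.15,-0.04,0.08],"turn": [16,0,0],"hand": 1}
    - {"translation": [-0.15,-0.06,0.12],"turn": [24,0,0],"hand": 1}
    - {"translation": [-0.15,-0.08,0.16],"turn": [32,0,0],"hand": 1}
    - {"translation": [-0.15,-0.11,0.2],"turn": [40,0,0],"hand": 1}
    - {"translation": [-0.15,-0.13,0.24],"turn": [48,0,0],"hand": 1}
    - {"translation": [-0.15,-0.155,0.28],"turn": [56,0,0],"hand": 1}
    - {"translation": [-0.15,-0.18,0.32],"turn": [64,0,0],"hand": 1}
    - {"translation": [-0.15,-0.2,0.36],"turn": [72.3,0,0],"hand": 1}
    - {"translation": [-0.15,-0.22,0.4],"turn": [72.3,0,0],"hand": 1}
    - {"translation": [-0.15,-0.24,0.44],"turn": [72.3,0,0],"hand": 1}
    - {"translation": [-0.15,-0.2575,0.4654],"turn": [72.3,0,0],"hand": 1}
    - {"translation": [-0.15,-0.2575,0.4654],"turn": [72.3,0,0],"hand": 1}
    - {"translation": [-0.15,-0.2575,0.4654],"turn": [72.3,0,0],"hand": 1}

```text
t: 3.05
tcp_pos: [0.5781, 0.1319, 0.4526]
ee_rot: [0.533, 0.465, -0.533, 0.465]
force: [-0.0, 0.4, -0.6]
gripper_width: 0.0878
```

```bash
python3 - <<'E'
from h import *
s=robot.get_state(); print(R.from_quat(s['ee_rot']).as_matrix().round(3), s['q'].round(2),s['t'])
c=robot.camera('wrist'); save(c,'w2.png'); np.savez('pics/w2.npz',**c)
for b in robot.boxes_of('wrist','lever_grip'): print(b['uv'],b['p'],world(c,*b['uv']))
W=cloud(c);X,Y,Z=W[...,0],W[...,1],W[...,2]
m=(X>.5)&(X<.68)&(Y<.17)&(Y>.06)&(Z>.195)&(Z<.28); p=W[m]
print(len(p),p.mean(0),p.min(0),p.max(0))
E
```

```text
[[-0.001  0.991 -0.136]
 [ 0.001 -0.136 -0.991]
 [-1.    -0.001 -0.001]] [-0.4   0.51  0.17  1.45 -0.09  1.19 -0.35] 3.05
1089 [0.58097648 0.13485911 0.24136375] [0.56071741 0.12038234 0.19512874] [0.59715624 0.1450857  0.25243211]
```

View pics/w2.png

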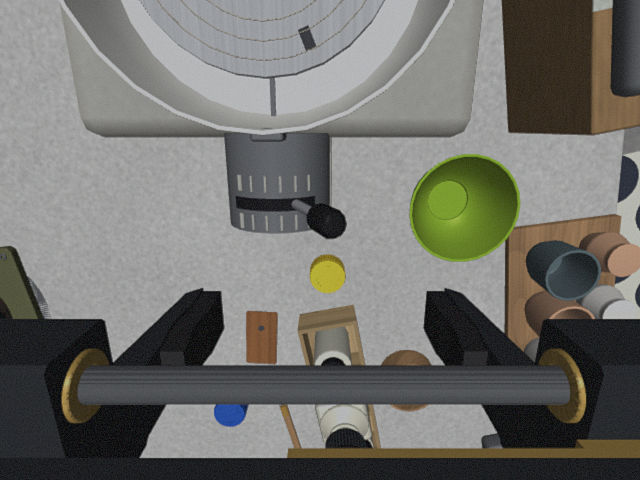

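servo_tool:
  series:
    - {"translation": [0.05,0,0],"turn": [0,0,0],"hand": 1}
    - {"translation": [0.1,0,0],"turn": [0,0,0],"hand": 1}
    - {"translation": [0.14,0,0],"turn": [0,0,0],"hand": 1}
    - {"translation": [0.16,0,0],"turn": [0,0,0],"hand": 1}
    - {"translation": [0.173,0,0],"turn": [0,0,0],"hand": 0.2}
    - {"translation": [0.173,0,0],"turn": [0,0,0],"hand": 0.2}
    - {"translation": [0.173,0,0],"turn": [0,0,0],"hand": 0.2}
    - {"translation": [0.173,0,0],"turn": [0,0,0],"hand": 0.2}
  squeeze: 5

```text
t: 3.95
tcp_pos: [0.5789, 0.1326, 0.2813]
ee_rot: [0.534, 0.465, -0.531, 0.466]
force: [-0.7, 0.1, 0.1]
gripper_width: 0.0581
```

servo_tool:
  series:
    - {"translation": [0,-0.01,0],"turn": [0,0,0],"hand": 0.2}
    - {"translation": [0,-0.02,0],"turn": [0,0,0],"hand": 0.2}
    - {"translation": [0,-0.03,0],"turn": [0,0,0],"hand": 0.2}
    - {"translation": [0,-0.04,0],"turn": [0,0,0],"hand": 0.2}
    - {"translation": [0,-0.05,0],"turn": [0,0,0],"hand": 0.2}
    - {"translation": [0,-0.06,0],"turn": [0,0,0],"hand": 0.2}
    - {"translation": [0,-0.068,0],"turn": [0,0,0],"hand": 0.2}
    - {"translation": [0,-0.074,0],"turn": [0,0,0],"hand": 0.2}
    - {"translation": [0,-0.074,0],"turn": [0,0,0],"hand": 0.2}
    - {"translation": [0,-0.074,0],"turn": [0,0,0],"hand": 0.2}

```text
t: 4.95
tcp_pos: [0.5041, 0.142, 0.2794]
ee_rot: [-0.532, -0.466, 0.533, -0.465]
force: [-0.4, 0.3, -0.3]
gripper_width: 0.053
```

```bash
cat > lev.py <<'E'
from h import *
import sys
n=sys.argv[1]
s=robot.get_state(); print(s['t'],s['force'],s['tcp_pos'],s['gripper_width'])
for cam in ['side','wrist']:
    c=robot.camera(cam); save(c,f'{cam[0]}{n}.png'); np.savez(f'pics/{cam[0]}{n}.npz',**c)
    img=c['img']
    cr=img[130:260,250:400] if cam=='side' else img[60:480,100:520]
    cv2.imwrite(f'pics/{cam[0]}{n}c.png',cv2.resize(cr[:,:,::-1],None,fx=4 if cam=='side' else 1.3,fy=4 if cam=='side' else 1.3,interpolation=cv2.INTER_CUBIC))
E
python3 lev.py 3
```

```text
4.95 [-0.40912975  0.30004398 -0.2898178 ] [0.50408922 0.14203224 0.27938066] 0.05298451510254909
```

View pics/w3c.png

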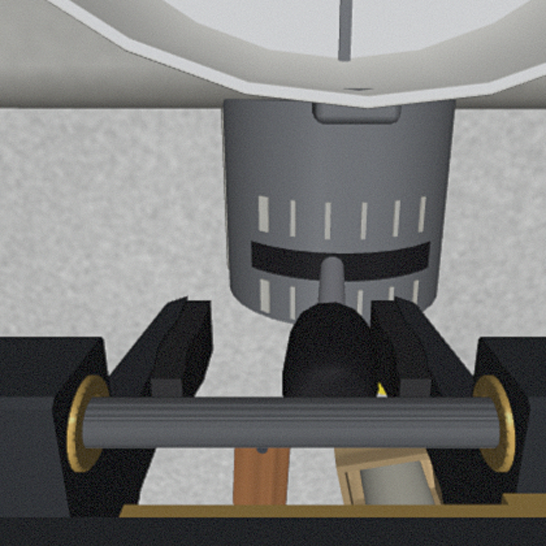

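View pics/s3c.png

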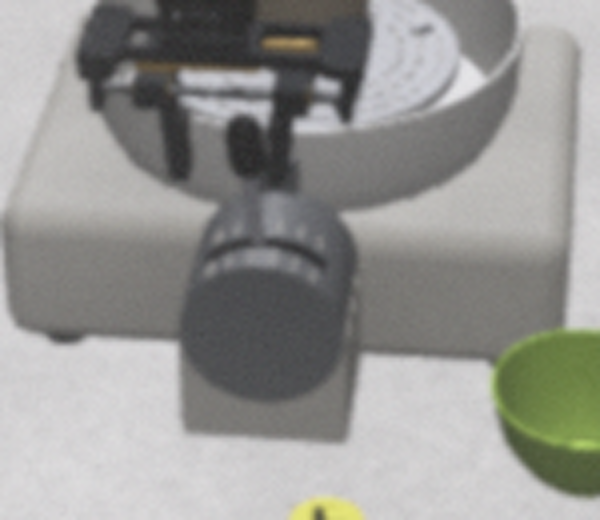

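servo_tool:
  series:
    - {"translation": [0,-0.003,0],"turn": [0,0,0],"hand": 0.2}
    - {"translation": [0,-0.003,0],"turn": [0,0,0],"hand": 0.2}
    - {"translation": [0,0.003,0],"turn": [0,0,0],"hand": 0.4}
    - {"translation": [0,0.003,0],"turn": [0,0,0],"hand": 0.6}
    - {"translation": [-0.03,0.003,0],"turn": [0,0,0],"hand": 0.8}
    - {"translation": [-0.08,0.003,0],"turn": [0,0,0],"hand": 0.8}
    - {"translation": [-0.13,0.003,0],"turn": [0,0,0],"hand": 1}
    - {"translation": [-0.15,0.003,0],"turn": [0,0,0],"hand": 1}
    - {"translation": [-0.15,0.003,0],"turn": [0,0,0],"hand": 1}

```text
t: 5.95
tcp_pos: [0.5092, 0.1418, 0.4331]
ee_rot: [0.535, 0.464, -0.53, 0.466]
force: [-0.1, -0.4, -1.6]
gripper_width: 0.0882
```

```bash
python3 lev.py 4; python3 - <<'E'
from h import *
for n in 'sw':
    c=dict(np.load(f'pics/{n}4.npz')); W=cloud(c);X,Y,Z=W[...,0],W[...,1],W[...,2]
    for lo,hi in [(.175,.21),(.215,.235),(.225,.28)]:
        m=(X>.45)&(X<.62)&(Y<.165)&(Y>.09)&(Z>lo)&(Z<hi); p=W[m]
        if len(p): print(n,lo,hi,len(p),p.mean(0).round(4),p.min(0).round(3),p.max(0).round(3))
E
```

```text
5.95 [-0.13806052 -0.3920341  -1.59084587] [0.50918715 0.14184861 0.43310936] 0.08823887390174988
s 0.175 0.21 42 [0.521  0.1355 0.1939] [0.516 0.127 0.177] [0.527 0.145 0.208]
s 0.215 0.235 44 [0.5182 0.1305 0.2267] [0.506 0.124 0.215] [0.53  0.139 0.235]
s 0.225 0.28 123 [0.5162 0.132  0.2444] [0.503 0.119 0.225] [0.53  0.152 0.26 ]
w 0.175 0.21 41 [0.5222 0.1439 0.184 ] [0.517 0.141 0.175] [0.526 0.145 0.193]
w 0.215 0.235 58 [0.52   0.1504 0.2317] [0.507 0.139 0.228] [0.529 0.154 0.235]
w 0.225 0.28 1128 [0.5151 0.1446 0.2546] [0.502 0.129 0.228] [0.529 0.154 0.262]
```

View pics/w4c.png

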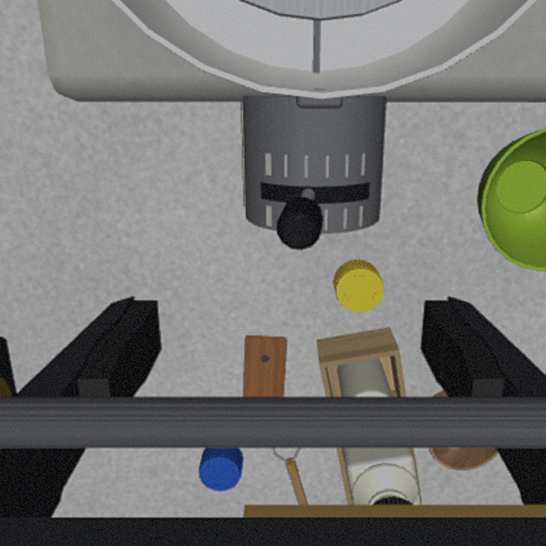

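servo_tool:
  series:
    - {"translation": [0,0.014,0.046],"turn": [8,0,0],"hand": 1}
    - {"translation": [0,0.028,0.092],"turn": [16,0,0],"hand": 1}
    - {"translation": [0,0.042,0.138],"turn": [24,0,0],"hand": 1}
    - {"translation": [0,0.056,0.184],"turn": [32,0,0],"hand": 1}
    - {"translation": [0,0.07,0.23],"turn": [37,0,0],"hand": 1}
    - {"translation": [0.02,0.084,0.276],"turn": [37,0,0],"hand": 1}
    - {"translation": [0.03,0.0983,0.322],"turn": [37,0,0],"hand": 1}
    - {"translation": [0.05,0.0983,0.327],"turn": [37,0,0],"hand": 1}
    - {"translation": [0.05,0.0983,0.327],"turn": [37,0,0],"hand": 1}
    - {"translation": [0.05,0.0983,0.327],"turn": [37,0,0],"hand": 1}

```text
t: 7.05
tcp_pos: [0.5608, -0.1943, 0.3782]
ee_rot: [-0.652, -0.274, 0.653, -0.271]
force: [-0.3, 0.9, 0.2]
gripper_width: 0.0883
```

```bash
cat > cap.py <<'E'
from h import *
import sys
n=sys.argv[1]
s=robot.get_state(); print(s['t'],s['force'].round(2),s['tcp_pos'].round(4),s['gripper_width'],s['q'].round(2)); print(R.from_quat(s['ee_rot']).as_matrix().round(3))
for cam in sys.argv[2:]:
    c=robot.camera(cam); save(c,f'{cam[0]}{n}.png'); np.savez(f'pics/{cam[0]}{n}.npz',**c)
    W=cloud(c);X,Y,Z=W[...,0],W[...,1],W[...,2]
    reg=(X>.5)&(X<.62)&(Y<-.14)&(Y>-.25)
    for nm,lo,hi in [('cap',.165,.185),('shoulder',.1,.12)]:
        p=W[reg&(Z>lo)&(Z<hi)]
        if len(p)>5: print(cam,nm,len(p),p.mean(0).round(4),cv2.minAreaRect(p[:,:2].astype(np.float32)*1000),cv2.minEnclosingCircle(p[:,:2].astype(np.float32)*1000))
E
python3 cap.py 5 wrist
```

```text
7.05 [-0.27  0.91  0.22] [ 0.5608 -0.1943  0.3782] 0.08825294548071712 [ 0.05  0.59  0.35  1.58 -0.23  1.02 -0.31]
[[-0.003  0.711 -0.703]
 [ 0.002 -0.703 -0.711]
 [-1.    -0.004  0.001]]
wrist cap 3256 [ 0.5641 -0.1928  0.1723] ((563.57275390625, -193.30714416503906), (52.30595016479492, 52.313724517822266), 4.315863132476807) ((563.03515625, -193.80316162109375), 26.8438720703125)
wrist shoulder 2142 [ 0.5757 -0.181   0.1117] ((562.992431640625, -193.90371704101562), (72.33154296875, 72.0055160522461), 3.3575096130371094) ((564.2762451171875, -193.5297088623047), 47.259918212890625)
```

View pics/w5.png

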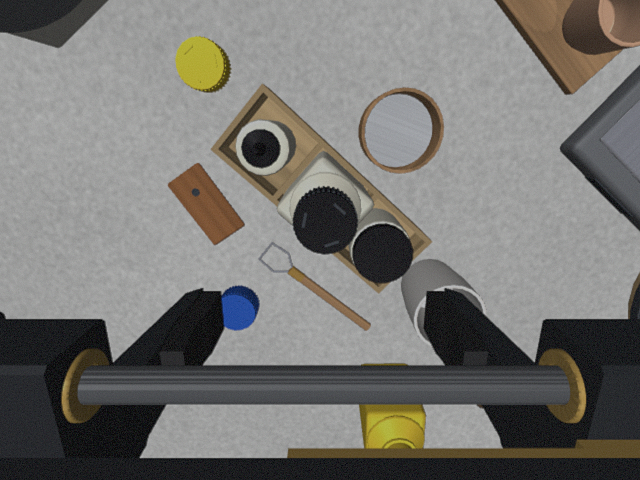

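servo_tool:
  series:
    - {"translation": [0.05,0.001,-0.002],"turn": [0,0,0],"hand": 1}
    - {"translation": [0.1,0.001,-0.002],"turn": [0,0,0],"hand": 1}
    - {"translation": [0.13,0.001,-0.002],"turn": [0,0,0],"hand": 1}
    - {"translation": [0.15,0.001,-0.002],"turn": [0,0,0],"hand": 1}
    - {"translation": [0.165,0.001,-0.002],"turn": [0,0,0],"hand": 1}
    - {"translation": [0.175,0.001,-0.002],"turn": [0,0,0],"hand": 1}
    - {"translation": [0.175,0.001,-0.002],"turn": [0,0,0],"hand": 1}
    - {"translation": [0.175,0.001,-0.002],"turn": [0,0,0],"hand": 1}
  squeeze: 40

```text
t: 7.9
tcp_pos: [0.564, -0.1944, 0.2056]
ee_rot: [0.653, 0.272, -0.652, 0.273]
force: [-0.5, -0.5, 0.4]
gripper_width: 0.0882
```

```bash
python3 cap.py 6 side wrist; python3 -c "
import cv2
a=cv2.imread('pics/s6.png')[190:360,240:440];cv2.imwrite('pics/s6c.png',cv2.resize(a,None,fx=3.5,fy=3.5,interpolation=cv2.INTER_CUBIC))"
```

```text
7.9 [-0.51 -0.48  0.4 ] [ 0.564  -0.1944  0.2056] 0.08822161324713197 [ 0.11  0.8   0.26  1.76 -0.32  0.63 -0.23]
[[ 0.001  0.711 -0.703]
 [-0.    -0.703 -0.711]
 [-1.     0.001 -0.001]]
side cap 317 [ 0.5567 -0.1976  0.171 ] ((559.9013671875, -203.2886199951172), (43.33366394042969, 123.0013427734375), 35.790374755859375) ((558.8014526367188, -204.0816650390625), 61.950294494628906)
side shoulder 428 [ 0.5614 -0.2149  0.1102] ((564.1986694335938, -199.45721435546875), (71.45418548583984, 73.18925476074219), 3.381765365600586) ((564.0677490234375, -198.07205200195312), 47.670814514160156)
wrist cap 15330 [ 0.5695 -0.1879  0.1728] ((567.6854248046875, -195.5394287109375), (52.996856689453125, 116.70735931396484), 61.51811218261719) ((571.7826538085938, -187.9876251220703), 60.82267761230469)
wrist shoulder 7601 [ 0.5773 -0.1797  0.1119] ((563.7551879882812, -192.745361328125), (70.56660461425781, 70.30154418945312), 3.3706843852996826) ((563.1569213867188, -193.47938537597656), 47.7026252746582)
```

View pics/s6c.png

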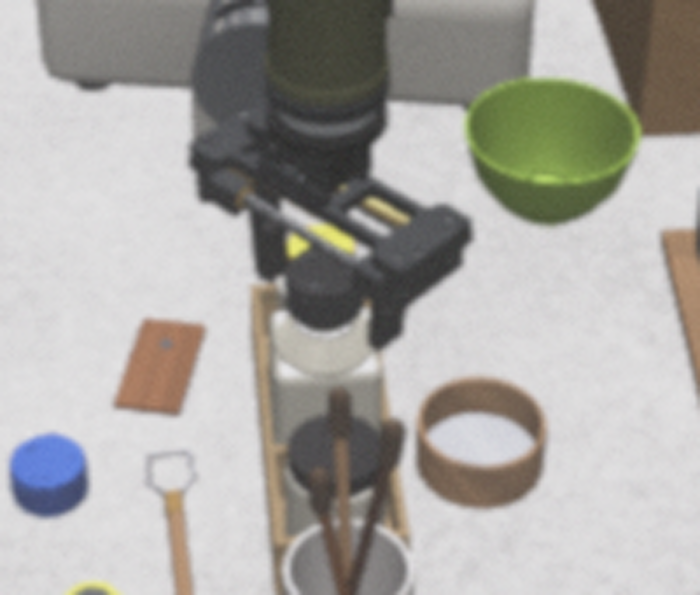

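View pics/w6.png

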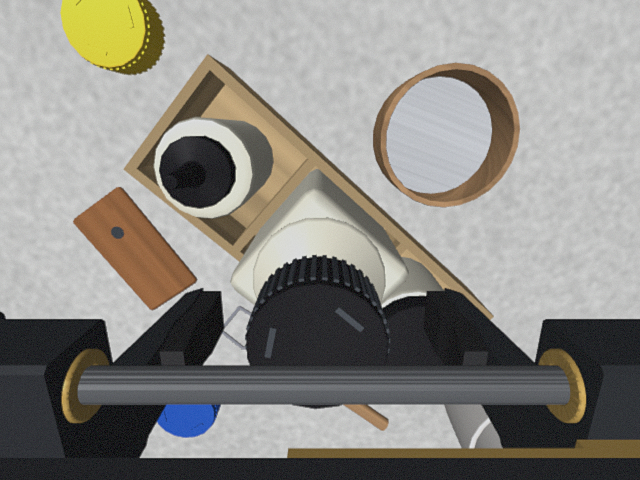

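servo_tool:
  series:
    - {"translation": [0.002,0,0],"turn": [0,0,0],"hand": 0}
    - {"translation": [0.002,0,0],"turn": [0,0,0],"hand": -0.2}
    - {"translation": [0.002,0,0],"turn": [0,0,0],"hand": -0.5}
    - {"translation": [0.002,0,0],"turn": [0,0,0],"hand": -0.5}
    - {"translation": [0.002,0,0],"turn": [0,0,0],"hand": -0.5}
    - {"translation": [0.002,0,0],"turn": [0,0,0],"hand": -0.5}
  squeeze: 40

```text
t: 8.6
tcp_pos: [0.5629, -0.1945, 0.2026]
ee_rot: [-0.652, -0.273, 0.653, -0.272]
force: [-2.0, 1.0, 0.3]
gripper_width: 0.0514
```

servo_tool:
  series:
    - {"translation": [0.002,0,0],"turn": [0,0,0],"hand": -0.5}
    - {"translation": [0.004,0,0],"turn": [0,0,0],"hand": -0.5}
    - {"translation": [0.0045,0,0],"turn": [0,0,0],"hand": -0.5}
    - {"translation": [0.0045,0,0],"turn": [0,0,0],"hand": -0.5}
    - {"translation": [0.0045,0,0],"turn": [0,0,0],"hand": -0.5}

```text
t: 9.1
tcp_pos: [0.5636, -0.1944, 0.1991]
ee_rot: [0.653, 0.273, -0.652, 0.272]
force: [-2.3, 2.4, 6.4]
gripper_width: 0.0509
```

servo_tool:
  series:
    - {"translation": [0.0015,0,0],"turn": [0,0,0],"hand": -0.5}
    - {"translation": [0.003,0,0],"turn": [0,0,0],"hand": -0.5}
    - {"translation": [0.003,0,0],"turn": [0,0,0],"hand": -0.5}
    - {"translation": [0.003,0,0],"turn": [0,0,0],"hand": -0.5}

```text
t: 9.5
tcp_pos: [0.5637, -0.1944, 0.1973]
ee_rot: [0.653, 0.272, -0.652, 0.272]
force: [-4.1, 4.0, 17.7]
gripper_width: 0.0513
```

servo_tool:
  series:
    - {"translation": [0,0,0],"turn": [-4,0,0],"hand": -0.5}
    - {"translation": [0,0,0],"turn": [-8,0,0],"hand": -0.5}
    - {"translation": [0,0,0],"turn": [-12,0,0],"hand": -0.5}
    - {"translation": [0,0,0],"turn": [-16,0,0],"hand": -0.5}
    - {"translation": [0,0,0],"turn": [-20,0,0],"hand": -0.5}
    - {"translation": [0,0,0],"turn": [-24,0,0],"hand": -0.5}
    - {"translation": [0,0,0],"turn": [-28,0,0],"hand": -0.5}
    - {"translation": [0,0,0],"turn": [-28,0,0],"hand": -0.5}

```text
t: 10.3
tcp_pos: [0.5643, -0.1945, 0.1973]
ee_rot: [0.568, 0.422, -0.566, 0.423]
force: [-2.6, 2.6, 15.0]
gripper_width: 0.0513
```

```bash
python3 cap.py 7 wrist;python3 -c "
from h import *
print(robot.get_state()['wrist_torque'])"
```

```text
10.3 [-2.56  2.57 14.99] [ 0.5643 -0.1945  0.1973] 0.05134563245721387 [ 0.19  0.79  0.12  1.76 -0.15  0.6   0.11]
[[ 0.003  0.958 -0.286]
 [ 0.001 -0.286 -0.958]
 [-1.     0.003 -0.002]]
wrist cap 14470 [ 0.5674 -0.1866  0.1698] ((568.8193359375, -193.6834259033203), (78.37022399902344, 51.845176696777344), 6.745291233062744) ((567.84326171875, -185.43048095703125), 42.61137771606445)
wrist shoulder 7370 [ 0.5691 -0.1701  0.1121] ((563.92041015625, -184.17835998535156), (72.0049057006836, 53.66554260253906), 1.7141695022583008) ((564.891357421875, -185.42169189453125), 43.26561737060547)
[0.51569758 0.63217023 0.00684399]
```

View pics/w7.png

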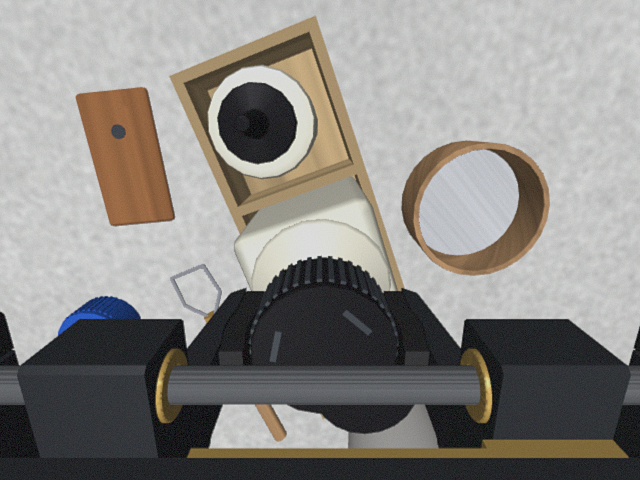

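servo_tool:
  series:
    - {"translation": [0,0,0],"turn": [-4,0,0],"hand": -0.5}
    - {"translation": [0,0,0],"turn": [-8,0,0],"hand": -0.5}
    - {"translation": [0,0,0],"turn": [-12,0,0],"hand": -0.5}
    - {"translation": [0,0,0],"turn": [-16,0,0],"hand": -0.5}
    - {"translation": [0,0,0],"turn": [-20,0,0],"hand": -0.5}
    - {"translation": [0,0,0],"turn": [-24,0,0],"hand": -0.5}
    - {"translation": [0,0,0],"turn": [-28,0,0],"hand": -0.5}
    - {"translation": [0,0,0],"turn": [-32,0,0],"hand": -0.5}
    - {"translation": [0,0,0],"turn": [-34,0,0],"hand": -0.5}
    - {"translation": [0,0,0],"turn": [-34,0,0],"hand": -0.5}

```text
t: 11.35
tcp_pos: [0.5646, -0.1947, 0.1974]
ee_rot: [0.42, 0.568, -0.418, 0.571]
force: [-2.0, 2.1, 14.4]
gripper_width: 0.051
```

```bash
python3 cap.py 8 wrist;python3 -c "
from h import *
print(robot.get_state()['wrist_torque'])"
```

```text
11.35 [-2.04  2.09 14.36] [ 0.5646 -0.1947  0.1974] 0.050974757435994285 [ 0.28  0.79 -0.04  1.75  0.05  0.6   0.51]
[[ 0.004  0.955  0.298]
 [-0.     0.298 -0.955]
 [-1.     0.004  0.001]]
wrist cap 14462 [ 0.5628 -0.1869  0.1698] ((561.4764404296875, -194.03807067871094), (52.36606216430664, 78.17408752441406), 83.67146301269531) ((562.3448486328125, -185.4163818359375), 42.5870361328125)
wrist shoulder 7476 [ 0.5585 -0.1704  0.1122] ((563.88623046875, -183.331787109375), (72.37643432617188, 52.03024673461914), 2.206916332244873) ((562.9251708984375, -184.70249938964844), 42.48699951171875)
[0.42304767 0.52848034 0.09586002]
```

View pics/w8.png

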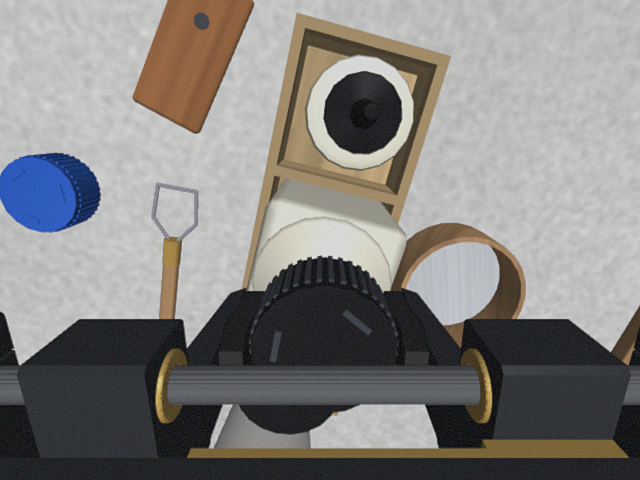

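servo_tool:
  series:
    - {"translation": [-0.003,0,0],"turn": [0,0,0],"hand": -0.5}
    - {"translation": [-0.006,0,0],"turn": [0,0,0],"hand": -0.5}
    - {"translation": [-0.009,0,0],"turn": [0,0,0],"hand": -0.5}
    - {"translation": [-0.012,0,0],"turn": [0,0,0],"hand": -0.5}
    - {"translation": [-0.015,0,0],"turn": [0,0,0],"hand": -0.5}
    - {"translation": [-0.015,0,0],"turn": [0,0,0],"hand": -0.5}

```text
t: 12.0
tcp_pos: [0.5634, -0.1949, 0.2103]
ee_rot: [0.419, 0.569, -0.419, 0.569]
force: [-0.0, 0.6, 0.2]
gripper_width: 0.0512
```

```bash
python3 cap.py 9 side;python3 -c "
import cv2
a=cv2.imread('pics/s9.png')[190:360,240:440];cv2.imwrite('pics/s9c.png',cv2.resize(a,None,fx=3.5,fy=3.5,interpolation=cv2.INTER_CUBIC))"
```

```text
12.0 [-0.02  0.56  0.18] [ 0.5634 -0.1949  0.2103] 0.05116462562984502 [ 0.28  0.77 -0.04  1.74  0.05  0.63  0.51]
[[ 0.     0.955  0.297]
 [ 0.     0.297 -0.955]
 [-1.     0.    -0.   ]]
side cap 439 [ 0.5668 -0.2036  0.1755] ((564.4212646484375, -201.1653594970703), (80.2328109741211, 52.27881622314453), 34.35457992553711) ((565.9686279296875, -199.2554473876953), 42.58683776855469)
side shoulder 449 [ 0.5651 -0.2141  0.1101] ((565.265625, -198.83912658691406), (71.86940002441406, 69.94258880615234), 1.3975163698196411) ((564.0767822265625, -198.22955322265625), 47.980770111083984)
```

View pics/s9c.png

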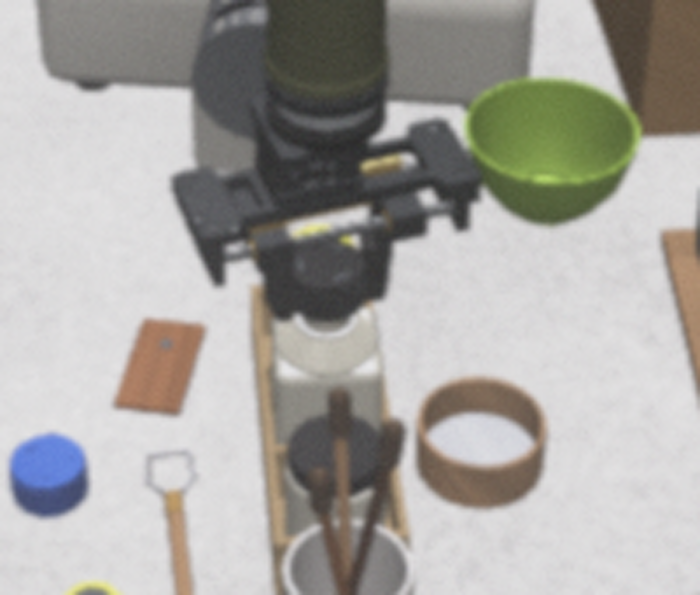

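servo_tool:
  series:
    - {"translation": [-0.01,0,0],"turn": [0,0,0],"hand": -0.5}
    - {"translation": [-0.02,0,0],"turn": [0,0,0],"hand": -0.5}
    - {"translation": [-0.035,0,0],"turn": [0,0,0],"hand": -0.5}
    - {"translation": [-0.055,0,0],"turn": [0,0,0],"hand": -0.5}
    - {"translation": [-0.075,0,0],"turn": [0,0,0],"hand": -0.5}
    - {"translation": [-0.09,0,0],"turn": [0,0,0],"hand": -0.5}
    - {"translation": [-0.098,0,0],"turn": [0,0,0],"hand": -0.5}
    - {"translation": [-0.098,0,0],"turn": [0,0,0],"hand": -0.5}
    - {"translation": [-0.098,0,0],"turn": [0,0,0],"hand": -0.5}
    - {"translation": [-0.098,0,0],"turn": [0,0,0],"hand": -0.5}
    - {"translation": [-0.098,0,0],"turn": [0,0,0],"hand": -0.5}

```text
t: 13.15
tcp_pos: [0.5629, -0.1948, 0.3074]
ee_rot: [0.419, 0.57, -0.419, 0.569]
force: [0.1, 0.9, -1.3]
gripper_width: 0.051
```

```bash
python3 cap.py 10 side wrist;python3 -c "
import cv2
a=cv2.imread('pics/s10.png')[140:360,230:430];cv2.imwrite('pics/s10c.png',cv2.resize(a,None,fx=2.7,fy=2.7,interpolation=cv2.INTER_CUBIC))
from h import *
c=dict(np.load('pics/s10.npz')); W=cloud(c);X,Y,Z=W[...,0],W[...,1],W[...,2]
for nm,m in [('neck/mouth',(X>.53)&(X<.6)&(Y<-.16)&(Y>-.23)&(Z>.15)&(Z<.17)),('grip',(X>.45)&(X<.62)&(Y<.165)&(Y>.09)&(Z>.225)&(Z<.28))]:
  p=W[m]; print(nm,len(p),p.mean(0),p.min(0),p.max(0))
"
```

```text
13.15 [ 0.15  0.91 -1.26] [ 0.5629 -0.1948  0.3074] 0.05101107706085495 [ 0.28  0.64 -0.05  1.66  0.04  0.85  0.52]
[[-0.002  0.955  0.297]
 [ 0.     0.297 -0.955]
 [-1.    -0.001 -0.001]]
side shoulder 461 [ 0.5644 -0.2122  0.1103] ((565.1178588867188, -198.08749389648438), (71.64349365234375, 75.00847625732422), 2.676140069961548) ((567.4359130859375, -196.85877990722656), 48.26918029785156)
wrist shoulder 3823 [ 0.559  -0.1805  0.1123] ((564.3192138671875, -193.56898498535156), (72.18620300292969, 71.93167114257812), 1.9692202806472778) ((564.228515625, -193.19496154785156), 47.30089569091797)
neck/mouth 160 [ 0.56591041 -0.19962059  0.15862988] [ 0.55059781 -0.21879155  0.15031799] [ 0.58560676 -0.17729842  0.16758867]
grip 117 [0.51532389 0.13245398 0.24443563] [0.5034605  0.1210955  0.22588455] [0.52771275 0.15123353 0.25824199]
```

View pics/s10c.png

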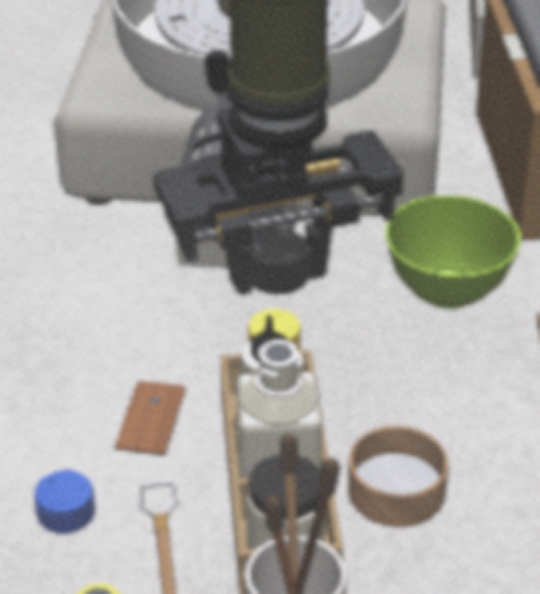

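View pics/w10.png

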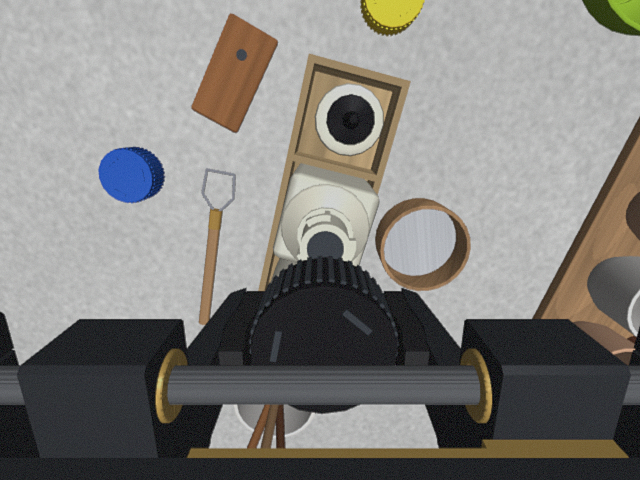

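The cap is held level between the fingers (side crop about (278,265), wrist (325,340)). The open neck stands upright below it at side crop (280,355), the bottle is in its compartment, and the lever has not moved. I'm handing the job in.

```bash
python3 -c "
from bench import robot
print(robot.finish_job())"
```

```text
the job is handed in; nothing more can be done
None
```

I set the speed lever to the second mark, opened the square bottle, and handed the job in at about 13 s with the cap still held above the open mouth. No verdict was reported.

- **Lever:** I pushed it back with the straddling fingers. In the wrist picture the stem lines up with the second mark after the broad one. The depth data put it at about 31–32° from the stop, a little past 30° but inside the ±5.7° allowed. It had not moved in the last side picture.
- **Cap:** I gripped it at 40 N and pressed it to the bottom of its travel, at about 18 N. I then twisted it 62° counter-clockwise, and its top marks turned with the gripper. It lifted straight off at about 0 N, so the bottle did not come with it.
- **Last checks:**
  - **Cap position:** the cap is held level, with its centre about 100 mm above the mouth. Sideways it is within about 2 mm of the mouth by the wrist view, or about 6 mm by the side view.
  - **Bottle:** it is upright in its compartment, and its shoulder is within 1 mm of where it started. It may have turned by 1–2°.
  - **Everything else:** the pot was not touched, and nothing else in the pictures had visibly moved.

The side and wrist cameras disagreed by about 4–5 mm in y throughout, which is well inside the tolerances. No check failed.

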